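# Clamp a re-glued power adapter in the gluing jig and set the cure timer

### The arm

A 6-joint arm with a two-finger parallel gripper is mounted at the origin on a cart in front of the work surface, level with it; the furniture and walls round the work are solid. World frame = base frame: x ahead of the robot, y to its left, z up, the work surface at z = 0. Lengths are in m, angles in rad, forces in N, time in s.
With the tool pointing down it reaches from about 0.25 to 0.775 m from the base axis. Payload 4 kg.
Tool frame: the origin (TCP) lies midway between the tips of the shut fingers; the grasp point (between the pads) lies 19 mm behind it (robot.tcp_to_grasp is the distance from the TCP to the grasp point, in m); z points along the fingers, y is the line along which they close (so a half turn about z gives the same grasp; the last joint's range is limited). The gripper opens to 94 mm and grips with 3 to 60 N. Pads are 16 mm wide; open, the fingers measure 119 mm over their backs; the gripper's body (75 mm by 177 mm) begins 78 mm behind the grasp point.
Start: joints at [-1.323, 0.087, 1.371, -0, 1.684, -0.103], TCP at [0.189, -0.517, 0.206] pointing down, gripper open.
Joint ranges: [-3.1, 3.1], [-0.76, 2.03], [0.27, 2.55], [-1.08, 4.22], [0.17, 2.65], [-2.57, 2.57]. Speed limits (rad/s): [2.79, 2.79, 3.14, 3.14, 3.14, 3.14].

### API

Orientations are given as [roll, pitch, yaw] about the fixed x, y, z axes, in that order (R = Rz(yaw) Ry(pitch) Rx(roll)).
In Python, from bench import robot, viewer gives the robot as it stands. The module is installed in compiled form; this text tells all that it offers.
- The arm moves only by the shell command python3 -m handwheel 'ROWS' [OPENING]. ROWS is JSON, a list of rows, each a list of 6 numbers: the shift along the tool's x, y, z in units of 0.2 m (1.0 is 0.2 m), then the turn, a rotation vector about the tool's x, y, z in units of 30 degrees (1.0 is 30 degrees). In form: [[x, y, z, wx, wy, wz], ...]. A call has 1 to 10 rows; each row is the pose to reach, as a shift and turn from the pose commanded when the call began, along the tool's axes at that moment; what a row does not reach only later rows make up. A row lasts 1/12 s, in which the tool goes at most 41.7 mm and 7.16 degrees, less where a joint would pass 70% of its speed; a pose out of reach is approached as far as the arm can. A call with a number of a shift or a turn outside -1 to 1 is refused whole. A call with a gripper value outside its range is refused whole. OPENING is the gripper's target within -1 to 1 (shut at 1, half-way at 0, fully open at -1), set as the call begins (- or left out, the last holds). The fingers move at their own pace and stop on an object; the grip force is fixed at half the most. Time passes only in rows, so rows that repeat a pose let the fingers close. It gives the time, the measured TCP pose, the force, the opening and the grip force at its end, in the units of the state.
- robot.get_obs(): the state, without advancing time (a new reading comes with each control period).
- viewer.snapshot(name): name is "scene" or "side" or "wrist"; returns the picture (420x560x3 uint8, red, green, blue); there is no depth.
- viewer.calibration(name): a dict with "fx", "fy", "cx", "cy" (pixels), "R" (3x3) and "t" (3): a world point X has camera coordinates R X + t. Camera axes: x right, y down, z forward; pixel columns grow to the right and rows downward; lengths in m; the calibration is good to about 2 mm. The wrist camera is an equidistant fisheye: a pixel r from the principal point sees the ray r / f radians off the axis. A picture is of the moment at which its call begins: read the wrist's pose just before it. calibration takes no time and is no camera call; for the wrist camera it gives the pose at the moment of the call.
- robot.close_job(): hands the job in; it is judged then, once.
The state is a dict: "time": time; "joint_positions": joint angles; "qvel": joint speeds; "joint_torque": joint torques, N m; "tool_pos": TCP position; "ee_rot": TCP orientation; "wrist_force": force on the tool from outside, world axes, zero at the start; "wrist_torque": the same for the moment, N m; "width": finger opening in m; "finger_force": force on a finger pad.
Only numpy, scipy, OpenCV 4.12 (cv2) and the standard library are available. Lean on these libraries where they do the work, as an engineer would, in place of code of your own. Each camera call takes 0.05 s, during which the arm holds its last target. There are 200 camera calls.

### The job

The black laptop power adapter has just been glued shut. Lay it flat on the soft bed of the gluing jig, between the four blue corner stops, then swing the red clamp handle all the way over and down until the clamp has locked and its pad presses on the adapter. Then turn the dial of the bench timer clockwise to 15 minutes, the first long tick after the red zero tick, let go, and leave the other things on the bench where they are.

Things in the scene. Friction and masses are not known exactly. Their poses are not given: they have to be found in the camera images.
- adapter_center (a point): Black laptop power adapter, loose, about 0.2 kg: a brick 50 mm wide (its x), 111 mm long (its y), 30 mm high (its z), lying on its large face; with the cord stubs at its ends 129 mm long. This point is the brick's centre, half-way up. Grasp it across its 50 mm width. Either end may point to the clamp.
- jig: Gluing jig, fixed: aluminium plate 100 mm (x) by 212 mm (y), 12 mm thick, from y = -75 to +137 mm. Origin on the table under the middle of the nest, z up. The toggle clamp stands at y = 75 to 127 mm and swings in the plane x = 0. Open, nothing of it stands over y < 55 mm and its arm reaches up to 165 mm; locked, its arm lies along -y, 62 to 82 mm above the table.
- nest (a point): Where the adapter's centre comes to be: middle of the nest, 29 mm above the table, axes as the jig's. Soft black bed, top 14 mm above the table, between four blue bevelled corner stops 24 mm high. They leave 54 mm (x) by 116 mm (y): the adapter lies along y with 2 mm play each side. The middle 74 mm of its long sides and 26 mm of its ends are free of stops, for fingers and stubs.
- handle_grip (a point): Middle of the handle's red grip: 16 mm wide along the jig's x (to pinch), 14 mm thick, 56 mm long. In the jig's frame (y, height, mm) it goes from open (115, 123) by (129, 120), (138, 118), (152, 113), (162, 109), (170, 106), (175, 101), (177, 97) to locked (180, 78). Open, it stands only 7 mm from the arm: pinch and lead it to about (177, 97), let go, press it down from above with closed fingers.
- clamp_arm (a joint): Angle of the clamp arm, rad: 0 open (upright; it starts so, and friction holds it), about 1.6 down, locked. Arm, handle and a short link form a toggle linkage; the handle turns some 70 degrees, from upright to nearly level. It takes 2 N, then up to 8 N in the last 20 mm, where the pad meets the adapter; it snaps over its dead centre some 5 mm above the stop and then holds by itself.
- clamp_pad: Round black rubber pad, diameter 31 mm, on a sprung spindle at the end of the clamp arm; origin at the middle of its pressing face. Locked, it bears on the adapter 8 mm to the clamp's side of the nest's middle with 10 N or more.
- timer: Bench timer, fixed: a dark box 92 x 92 mm, top 36 mm above the table, with a round white scale on top. Origin on the table under the dial's axis. The broad red zero tick stands at the timer's +x; 12 ticks, one every 5 minutes (30 degrees), go clockwise seen from above; the long ticks are 0, 15, 30 and 45 minutes, so 15 minutes is at the timer's -y.
- dial_grip (a point): On the axis of the timer's dial, 53 mm above the table, half-way up its grip bar: a black bar 44 mm long, 13 mm wide and 24 mm high (41 to 65 mm above the table) on a flat round skirt of 46 mm diameter, which the fingertips must stay above. Its x axis lies along the bar towards the end with the white pointer line.
- timer_dial (a joint): Angle of the dial, rad, clockwise from above from the zero tick: 1.571 is 15 minutes (0.105 a minute). It turns freely both ways with slight friction and stays where it is left; it does not run down by itself.
- syringe: Paste syringe, 110 mm long, lying on the table; to be left alone. Origin under its middle.
- cutters: Red side cutters, 119 mm long, on the table; to be left alone. Origin under their middle.
- heatsink: Aluminium heatsink with fins, 40 x 40 x 24 mm, on the table; to be left alone. Origin under its middle.
- brush: Black brush, 155 mm long, on the table; to be left alone. Origin under its middle.
Mind the look-alikes: they are no part of the job. Of the things that look like the part that bears adapter_center, take the one that is farthest from the robot's base at the start. Leave any orange look-alike of the timer alone.

How it is judged:
By the outcome, as a careful person would: the job done as asked, in the order asked, and still so for the second after the job is handed in, with the robot touching nothing.
It also fails if it takes over 72 s, if anything falls off the work surface, if the arm or the gripper's body presses on something with over 40 N, if the wrist force passes 120 N, or if a joint passes its speed limit or range.

## Working session

There is one attempt and no reset: what is moved stays moved. The work goes in short steps, Python scripts to look and compute and a shell command to move; the robot and the scene stay as the last step left them, time stands still between calls to the robot, and variables do not carry over. Pictures are saved under pics/ and viewed, at most 10 in all, crops included, and the job is handed in when it is done.

```bash
mkdir -p pics; cat > h.py <<'E'
import numpy as np, cv2
from bench import robot, viewer
def snap(n,f):
    c=viewer.calibration(n); im=viewer.snapshot(n); cv2.imwrite('pics/'+f+'.png',cv2.cvtColor(im,cv2.COLOR_RGB2BGR)); np.save('pics/'+f+'.npy',dict(c=c,im=im),allow_pickle=True); return c,im
def load(f):
    d=np.load('pics/'+f+'.npy',allow_pickle=True).item(); return d['c'],d['im']
def ray(c,u,v,fish=False):
    x=(u-c['cx'])/c['fx'];y=(v-c['cy'])/c['fy']
    if fish:
        r=np.hypot(x,y); d=np.array([x/r*np.sin(r),y/r*np.sin(r),np.cos(r)]) if r>0 else np.array([0,0,1.])
    else: d=np.array([x,y,1.])
    R=np.array(c['R']);return -R.T@np.array(c['t']),R.T@d
def onz(c,u,v,z,fish=False):
    o,d=ray(c,u,v,fish); return o+d*(z-o[2])/d[2]
def proj(c,X):
    p=np.array(c['R'])@X+np.array(c['t']); return c['fx']*p[0]/p[2]+c['cx'],c['fy']*p[1]/p[2]+c['cy']
E
python3 - <<'E'
from h import *
o=robot.get_obs();print(o)
for n in('scene','side','wrist'):
    c,im=snap(n,n+'0');print(n,c)
a=[cv2.imread(f'pics/{n}0.png') for n in('scene','side')]
E
```

```text
{'time': 0.0, 'joint_positions': array([-1.32307780e+00,  8.79409180e-02,  1.37219268e+00, -2.29210506e-05,
        1.68359072e+00, -1.03084776e-01]), 'qvel': array([ 0.00090576, -0.00037228, -0.0014342 ,  0.00104049, -0.00030741,
       -0.00278235]), 'joint_torque': array([ 9.25426830e-04, -3.40178204e+01, -3.02423823e+01,  7.19183427e-02,
        3.28394689e-02, -1.83514771e-04]), 'tool_pos': array([ 0.18887485, -0.51599118,  0.2043431 ]), 'ee_rot': array([-3.13946996e+00, -1.96692957e-04,  3.50800539e-01]), 'wrist_force': array([ 0.48011586,  0.25926527, -1.45702964]), 'wrist_torque': array([0.02729849, 0.03003557, 0.04154341]), 'finger_force': 0.0, 'width': 0.09398201502776396}
scene {'fx': 400.8962797963325, 'fy': 400.8962797963325, 'cx': 283.417712201378, 'cy': 207.53510448065575, 'R': array([[-6.25667556e-01, -7.80089705e-01,  4.01283865e-04],
       [-6.02336042e-01,  4.82773993e-01, -6.35704777e-01],
       [ 4.95713023e-01, -3.97981562e-01, -7.71932170e-01]]), 't': array([0.32226024, 0.38014208, 0.81922946])}
side {'fx': 414.9394943204506, 'fy': 414.9394943204506, 'cx': 281.5686595772318, 'cy': 217.21376791210815, 'R': array([[ 0.86582589, -0.50034455, -0.00092661],
       [-0.2806588 , -0.48413381, -0.82876118],
       [ 0.41421754,  0.71782295, -0.55960168]]), 't': array([-0.46666661,  0.22505906,  0.88953123])}
wrist {'fx': 325.19226210127806, 'fy': 325.19226210127806, 'cx': 277.5287592925464, 'cy': 205.52499264798607, 'R': array([[ 0.34469716, -0.93870875, -0.00312339],
       [-0.91324306, -0.33611219,  0.23025142],
       [-0.21718883, -0.0765146 , -0.97312616]]), 't': array([-0.54970801, -0.02578906,  0.39085063])}
```

View pics/scene0.png

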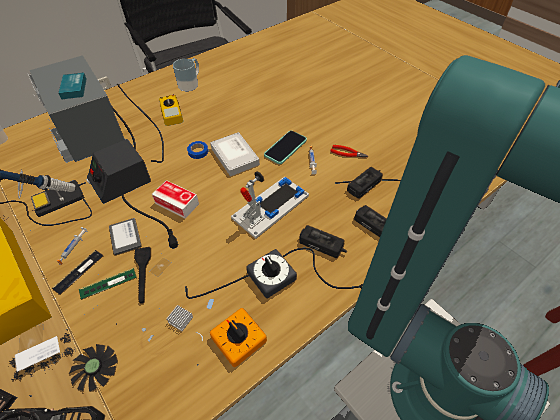

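View pics/side0.png

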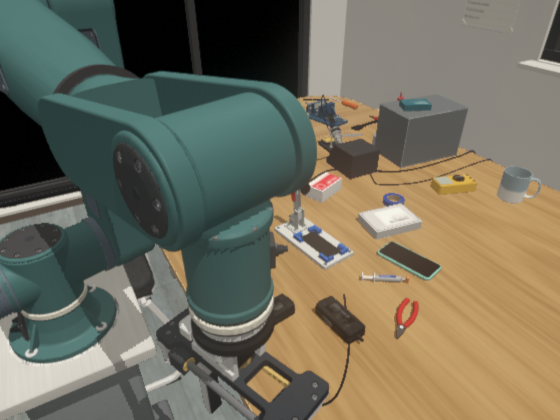

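The scene picture shows three adapters at about (365,181), (372,220) and (322,241). The jig is at (270,207), the white-scale timer at (271,270) and the orange look-alike at (238,335). The side picture shows one adapter at (340,318) and the jig at (313,240). Next I measure these.

```bash
python3 - <<'E'
from h import *
c,im=load('scene0');s,si=load('side0')
for n,u,v,z in[('A1',365,181,.03),('A2',372,220,.03),('A3',322,241,.03),('timer',271,268,.05),('orange',238,332,.05),('jig',275,205,.012),('heatsink',179,318,.02)]:
    p=onz(c,u,v,z);print(n,p,np.hypot(p[0],p[1]))
print(onz(s,340,316,.03))
a=im[130:300,220:420];b=si[180:360,240:440]
cv2.imwrite('pics/crop1.png',cv2.cvtColor(cv2.resize(a,None,fx=3.5,fy=3.5,interpolation=2),4))
cv2.imwrite('pics/crop2.png',cv2.cvtColor(cv2.resize(b,None,fx=3.3,fy=3.3,interpolation=2),4))
E
```

```text
A1 [ 0.49661266 -0.28685361  0.03      ] 0.5735059979481161
A2 [ 0.3856189 -0.1981292  0.03     ] 0.4335402109751269
A3 [ 0.41857007 -0.04879606  0.03      ] 0.4214047484712435
timer [0.42728051 0.10813181 0.05      ] 0.4407506353215929
orange [0.34714084 0.25814946 0.05      ] 0.43260594276930353
jig [ 0.59990991 -0.03783116  0.012     ] 0.6011015656728449
heatsink [0.46867949 0.338218   0.02      ] 0.5779722172595778
[ 0.50412357 -0.3034701   0.03      ]
```

View pics/crop1.png

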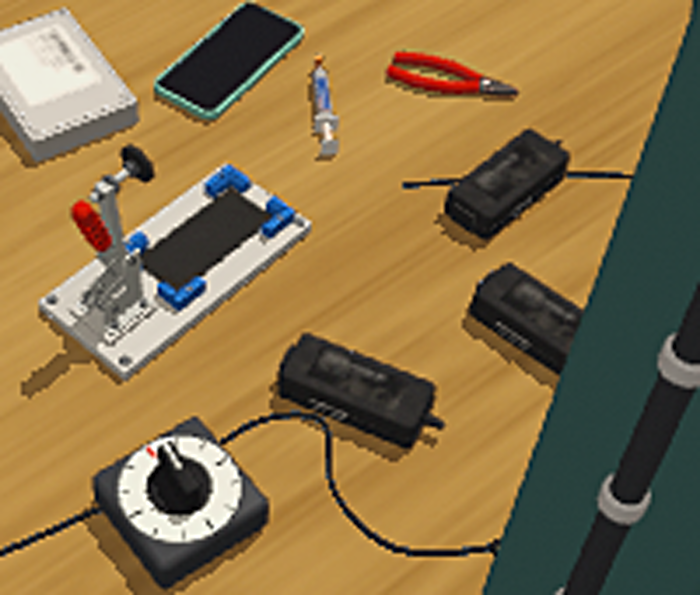

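View pics/wrist0.png

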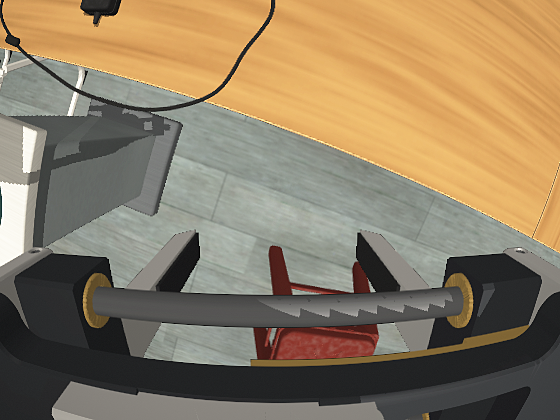

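The crop shows A1 (the farthest adapter) with its top face at about (447–568, 130–232). The jig's clamp end is at lower left, and the timer dial points near its red zero tick. The wrist camera sees mostly floor so far. I'll work out rough poses, then look from above.

```bash
cat >> h.py <<'E'
def go(pos,yaw,obs=None):
    "tool-frame shift (units .2 m) and turn (units 30deg) from measured pose to down-pointing pose"
    from scipy.spatial.transform import Rotation as Ro
    o=obs or robot.get_obs(); R=Ro.from_euler('xyz',o['ee_rot'])
    T=Ro.from_euler('xyz',[np.pi,0,yaw]); 
    print('row',np.round(R.inv().apply(np.array(pos)-o['tool_pos'])/.2,3),np.round((R.inv()*T).as_rotvec()/np.radians(30),3))
E
python3 - <<'E'
from h import *
c,im=load('scene0')
f=lambda u,v,z:onz(c,u/3.5+220,v/3.5+130,z)
for n,u,v,z in[('jl',40,302,.012),('jb',120,372,.012),('jr',310,222,.012),('al',447,195,.03),('at',530,130,.03),('ar',568,158,.03),('ab',488,216,.03)]: print(n,f(u,v,z))
w,_=load('wrist0');print('cam',-w['R'].T@w['t'])
go([.43,-.22,.38],0.35)
E
```

```text
jl [0.64275897 0.07992029 0.012     ]
jb [0.54950434 0.07059278 0.012     ]
jr [ 0.57376485 -0.13956348  0.012     ]
al [ 0.51458671 -0.23493538  0.03      ]
at [ 0.5241354 -0.3428055  0.03     ]
ar [ 0.48141842 -0.34330677  0.03      ]
ab [ 0.47750226 -0.24452785  0.03      ]
cam [ 0.2508195  -0.49477796  0.38456799]
row [ 1.641 -0.977 -0.875] [-0.003 -0.     0.002]
```

```bash
python3 -m handwheel '[[0.82,-0.49,-0.88,0,0,0],[0.82,-0.49,-0.88,0,0,0],[0.82,-0.49,-0.88,0,0,0],[0.82,-0.49,-0.88,0,0,0],[0.82,-0.49,-0.88,0,0,0],[0.82,-0.49,-0.88,0,0,0],[0.82,-0.49,-0.88,0,0,0],[0.82,-0.49,-0.88,0,0,0]]' -1
python3 -m handwheel '[[0.82,-0.49,0,0,0,-0.5],[0.82,-0.49,0,0,0,-0.5],[0.82,-0.49,0,0,0,-0.5],[0.82,-0.49,0,0,0,-0.5],[0.82,-0.49,0,0,0,-0.5],[0.82,-0.49,0,0,0,-0.5],[0.82,-0.49,0,0,0,-0.5],[0.82,-0.49,0,0,0,-0.5]]'
python3 - <<'E'
from h import *
print(robot.get_obs()['ee_rot']);snap('wrist','w1')
E
```

```text
time: 0.82
tool_pos: [0.3107, -0.3674, 0.3846]
ee_rot: [3.135, -0.001, 0.354]
wrist_force: [-0.1, -0.3, 0.1]
width: 0.0939
finger_force: 0.0
time: 1.48
tool_pos: [0.4289, -0.221, 0.3796]
ee_rot: [-3.139, 0.002, 0.611]
wrist_force: [-0.2, -0.5, 0.9]
width: 0.0939
finger_force: 0.0
[-3.13899625e+00  2.18089876e-03  6.10849931e-01]
```

View pics/w1.png

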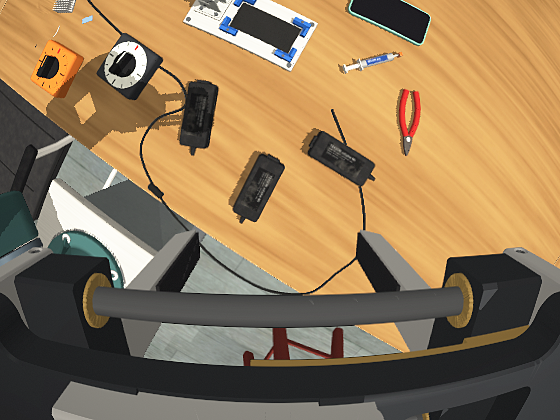

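The wrist picture shows A1 at (342,157), with the other two adapters at (198,115) and (258,187). The nest is at (265,27) with blue stops around it, and the timer is at (128,65). I'll measure with masks.

```bash
cat >> h.py <<'E'
def pts(c,mask,z,fish=True):
    vs,us=np.nonzero(mask); return np.array([onz(c,u,v,z,fish)[:2] for u,v in zip(us,vs)])
def rect(P):
    (cx,cy),(w,h),a=cv2.minAreaRect((P*1000).astype(np.float32)); 
    if w<h: a+=90; w,h=h,w
    return np.round([cx,cy,w,h,a%180],1)   # mm, long, short, long-axis deg
def blobs(mask,amin):
    n,l,s,ce=cv2.connectedComponentsWithStats(mask.astype(np.uint8)); return [(l==i,ce[i],s[i,4]) for i in range(1,n) if s[i,4]>=amin]
E
python3 - <<'E'
from h import *
for f,fish in(('w1',1),('scene0',0),('side0',0)):
    c,im=load(f); hsv=cv2.cvtColor(im,cv2.COLOR_RGB2HSV); print(f)
    dark=(im.max(2)<75).astype(np.uint8); dark=cv2.morphologyEx(dark,cv2.MORPH_OPEN,np.ones((5,5)))
    for m,ce,a in blobs(dark,150):
        p=onz(c,*ce,.015,fish)
        if a<4000 and .3<p[0]<.72 and -.4<p[1]<.2: print(' dark',ce.round(),a,rect(pts(c,m,.015,fish)))
    blue=(abs(hsv[...,0].astype(int)-109)<9)&(hsv[...,1]>160)&(hsv[...,2]>70)
    B=[]
    for m,ce,a in blobs(blue,15):
        p=onz(c,*ce,.02,fish)
        if abs(p[0]-.61)<.08 and abs(p[1]+.06)<.12: print(' blue',ce.round(1),a,p.round(4)); B.append(pts(c,m,.02,fish))
    if B: print(' bluerect',rect(np.vstack(B)))
E
```

```text
w1
 dark [265.  27.] 1723 [615.8 -62.7 111.2  49.2  97.2]
 dark [124.  66.] 402 [425.7 115.4  53.5  38.3 157.3]
 dark [142.  81.] 520 [426.3  65.4  96.2  34.2 161.7]
 dark [198. 114.] 1914 [427.9 -56.1 117.3  54.5  24.7]
 dark [340. 158.] 1504 [ 504.8 -298.3  119.5   48.2   95. ]
 dark [258. 187.] 1612 [ 382.1 -212.1  119.9   48.3    7.8]
 blue [243.8   1.7] 73 [ 0.6335 -0.0071  0.02  ]
 blue [227.7  26.2] 142 [ 0.5813 -0.0112  0.02  ]
 blue [301.8  25.3] 147 [ 0.652  -0.1128  0.02  ]
 blue [285.8  54.1] 142 [ 0.5941 -0.1208  0.02  ]
 bluerect [615.8 -62.1 134.6  77.3  97.1]
scene0
 dark [365. 183.] 535 [ 503.4 -296.   131.5   59.5   95. ]
 dark [278. 198.] 484 [614.1 -59.3 110.3  50.5  96.9]
 dark [322. 242.] 720 [426.9 -55.1 119.1  61.9  24.3]
 dark [271. 269.] 218 [443.1  98.6  42.1  39.7  51.7]
 dark [279. 286.] 229 [392.4 110.6  88.9  19.   84.6]
 blue [284.5 181.5] 60 [ 0.6476 -0.1104  0.02  ]
 blue [298.7 191.6] 59 [ 0.5915 -0.1172  0.02  ]
 blue [258.8 198.9] 19 [ 0.6407 -0.012   0.02  ]
 blue [271.3 213.1] 66 [ 0.5782 -0.0081  0.02  ]
 bluerect [613.3 -59.6 138.4  79.6  97.3]
side0
 dark [241. 339.] 1621 [ 320.7 -245.2  219.5  120.6  164.8]
 dark [348. 329.] 546 [ 507.2 -329.9   65.7   62.   157.7]
 dark [282. 399.] 2201 [ 300.9 -389.4  171.9   88.8  134.7]
```

```bash
python3 -m handwheel '[[0.09,0.53,0.5,0,0,-1],[0.09,0.53,0.5,0,0,-1],[0.09,0.53,0.5,0,0,-1],[0.09,0.53,0.5,0,0,-1],[0.09,0.53,0.5,0,0,-1],[0.09,0.53,0.5,0,0,-1]]' -1 >/dev/null
python3 -m handwheel '[[0,0,0.5,0,0,-1],[0,0,0.5,0,0,-1],[0,0,0.5,0,0,-1],[0,0,0.5,0,0,-1],[0,0,0.5,0,0,-1],[0,0,0.5,0,0,-1],[0,0,0.5,0,0,-1]]'
python3 - <<'E'
from h import *
c,im=snap('wrist','w2')
dark=(im.max(2)<75).astype(np.uint8); dark=cv2.morphologyEx(dark,cv2.MORPH_OPEN,np.ones((9,9)))
for m,ce,a in blobs(dark,800):
    p=onz(c,*ce,.015,1)
    if .4<p[0]<.6 and -.42<p[1]<-.2: print(' dark',ce.round(),a,rect(pts(c,m,.015)),rect(pts(c,m,.03)))
go([.503,-.297,.16],np.radians(95))
E
```

```text
time: 2.62
tool_pos: [0.5059, -0.2969, 0.1848]
ee_rot: [3.137, 0.004, 1.656]
wrist_force: [0.1, -0.6, -0.6]
width: 0.094
finger_force: 0.0
 dark [273. 160.] 1689 [ 502.3 -271.3   63.3   47.3   95.4] [ 502.1 -269.6   60.6   45.3   95.4]
 dark [279. 216.] 1879 [ 506.6 -318.8   75.8   48.2   95.8] [ 506.3 -315.1   72.5   46.1   95.8]
row [ 0.001 -0.015  0.122] [ 0.007  0.006 -0.003]
```

View pics/w2.png

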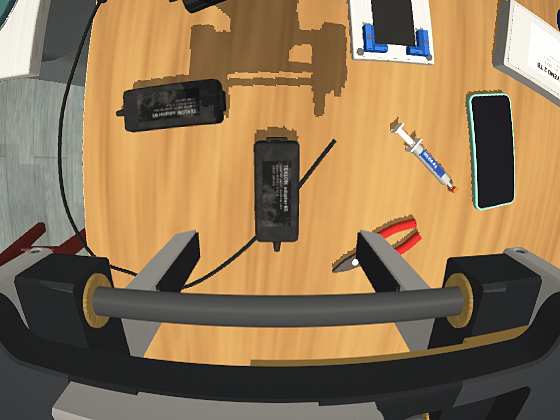

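The adapter is at (277,190), its top face spanning about (257–299, 141–241). The cutters' tip is near (335,270), and a cord runs under or behind the adapter.

```bash
python3 - <<'E'
from h import *
c,im=load('w2')
g=im[135:262].max(2)
for v in (150,165,180,195,210,225,238):
    r=im[v].max(1); d=np.nonzero(r[225:330]<75)[0]+225; print(v,d.min(),d.max(),onz(c,d.min(),v,.03,1)[:2].round(4),onz(c,d.max(),v,.03,1)[:2].round(4))
for u in(265,277,290):
    r=im[120:262,u].max(1); d=np.nonzero(r<75)[0]+120; print('col',u,d.min(),d.max(),onz(c,u,d.min(),.03,1)[:2].round(4),onz(c,u,d.max(),.03,1)[:2].round(4))
for p in [(335,270),(336,262),(355,245)]: print('cut',onz(c,*p,.005,1).round(4))
E
```

```text
150 254 328 [ 0.478  -0.2547] [ 0.5541 -0.2478]
165 255 316 [ 0.4803 -0.2702] [ 0.5432 -0.2646]
180 255 305 [ 0.4814 -0.2858] [ 0.5334 -0.2814]
195 255 298 [ 0.4826 -0.3018] [ 0.5277 -0.2979]
210 255 298 [ 0.4837 -0.318 ] [ 0.5293 -0.3141]
225 255 298 [ 0.4849 -0.3346] [ 0.531  -0.3307]
238 253 297 [ 0.4837 -0.3496] [ 0.5315 -0.3456]
col 265 141 241 [ 0.4886 -0.2445] [ 0.497  -0.3519]
col 277 137 250 [ 0.5004 -0.2394] [ 0.5109 -0.3613]
col 290 141 241 [ 0.5141 -0.2423] [ 0.5242 -0.3496]
cut [ 0.585 -0.392  0.005]
cut [ 0.5846 -0.3813  0.005 ]
cut [ 0.6048 -0.3578  0.005 ]
```

```bash
python3 -m handwheel '[[-0.025,0,0.3,0,0,0],[-0.025,0,0.6,0,0,0],[-0.025,0,0.75,0,0,0],[-0.025,0,0.87,0,0,0],[-0.025,0,0.87,0,0,0],[-0.025,0,0.87,0,0,0],[-0.025,0,0.87,0,0,0]]' -1
python3 -m handwheel '[[0,0,0,0,0,0],[0,0,0,0,0,0],[0,0,0,0,0,0],[0,0,0,0,0,0],[0,0,0,0,0,0],[0,0,0,0,0,0],[0,0,0,0,0,0],[0,0,0,0,0,0]]' 1
```

```text
time: 3.25
tool_pos: [0.5072, -0.3021, 0.0099]
ee_rot: [3.139, 0.002, 1.659]
wrist_force: [0.7, -0.4, 1.6]
width: 0.0942
finger_force: 0.0
time: 3.92
tool_pos: [0.5058, -0.3011, 0.0076]
ee_rot: [3.142, 0.0, 1.66]
wrist_force: [-0.5, 0.1, 0.0]
width: 0.0489
finger_force: 30.0
```

```bash
python3 -m handwheel '[[0,0,-0.15,0,0,0],[0,0,-0.35,0,0,0],[0.1,0.1,-0.41,0,0,0],[0.25,0.2,-0.41,0,0,-0.07],[0.4,0.33,-0.41,0,0,-0.07],[0.55,0.47,-0.41,0,0,-0.07],[0.7,0.6,-0.41,0,0,-0.07],[0.78,0.665,-0.41,0,0,-0.07],[0.78,0.665,-0.41,0,0,-0.07],[0.78,0.665,-0.41,0,0,-0.07]]' 1
python3 - <<'E'
from h import *
print(robot.get_obs()['tool_pos'])
c,im=snap('wrist','w3'); hsv=cv2.cvtColor(im,cv2.COLOR_RGB2HSV)
blue=(abs(hsv[...,0].astype(int)-109)<9)&(hsv[...,1]>160)&(hsv[...,2]>70)
B=[]
for m,ce,a in blobs(blue,30):
    p=onz(c,*ce,.02,1)
    print(' blue',ce.round(1),a,p.round(4))
    if abs(p[0]-.61)<.08 and abs(p[1]+.06)<.12:B.append(pts(c,m,.02))
if B: print(' bluerect',rect(np.vstack(B)))
E
```

```text
time: 4.75
tool_pos: [0.6241, -0.1326, 0.088]
ee_rot: [-3.139, -0.0, 1.699]
wrist_force: [-0.2, -0.9, -1.7]
width: 0.0492
finger_force: 30.0
[ 0.62410701 -0.13255095  0.08799209]
 blue [242.9  53.8] 746 [ 0.581  -0.0118  0.02  ]
 blue [318.1  54.4] 742 [ 0.6377 -0.0049  0.02  ]
 blue [326.1 182.3] 87 [ 0.6574 -0.1026  0.02  ]
 blue [325.3 204.2] 70 [ 0.6596 -0.12    0.02  ]
 blue [331.3 343.8] 99 [ 0.69   -0.2524  0.02  ]
 bluerect [616.3 -62.9 134.8  76.5  97. ]
```

View pics/w3.png

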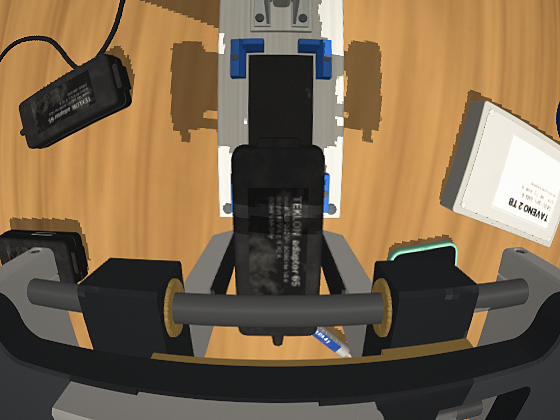

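The held adapter is at (278,235), with its near end at row 145. The upper blue stops are at (243,54) and (318,54), either side of the black bed. I'll check where the adapter sits in the hand.

```bash
python3 - <<'E'
from h import *
c,im=load('w3'); t=np.array([.6241,-.1326]);a=1.699
ex=np.array([np.cos(a),np.sin(a)]);ey=np.array([np.sin(a),-np.cos(a)])
z=.110
def loc(u,v):
    p=onz(c,u,v,z,1)[:2]-t; return np.round([p@ex*1000,p@ey*1000],1)
for v in(160,175,190,205,220):
    r=im[v].max(1).astype(int)<75; m=278
    l=m
    while r[l-3:l].any(): l-=1
    q=m
    while r[q+1:q+4].any() : q+=1
    print(v,l,q,loc(l,v),loc(q,v))
print(loc(250,143),loc(305,143),loc(250,333),loc(277,146),loc(277,336))
go([.616-.0005,-.0615-.004,.06],np.radians(97))
E
```

```text
160 231 324 [ 51.  -23.5] [51.1 22.1]
175 232 323 [ 43.5 -23.2] [43.6 21.7]
190 233 323 [ 36.  -22.9] [36.1 21.9]
205 233 295 [ 28.3 -23.1] [28.4  8.1]
220 233 322 [ 20.5 -23.3] [20.6 21.9]
[ 59.2 -14.1] [59.3 12.6] [-48.6 -16.7] [57.7 -1. ] [-50.6  -0.9]
row [0.344 0.003 0.141] [-0.005 -0.     0.008]
```

```bash
python3 -m handwheel '[[0,0,0.14,0,0,0],[0.15,0,0.14,0,0,0],[0.28,0.003,0.14,0,0,0],[0.335,0.003,0.14,0,0,0],[0.335,0.003,0.14,0,0,0],[0.335,0.003,0.2,0,0,0],[0.335,0.003,0.25,0,0,0],[0.335,0.003,0.28,0,0,0],[0.335,0.003,0.28,0,0,0],[0.335,0.003,0.28,0,0,0]]' 1
python3 - <<'E'
from h import *
o=robot.get_obs();print(o['tool_pos'],o['ee_rot'],o['wrist_force'],o['wrist_torque'])
E
```

```text
time: 5.63
tool_pos: [0.6158, -0.0682, 0.032]
ee_rot: [-3.139, -0.0, 1.695]
wrist_force: [-0.7, -0.3, -2.5]
width: 0.0484
finger_force: 30.0
[ 0.61580937 -0.06818114  0.0320436 ] [-3.13917959e+00 -4.36345840e-04  1.69527612e+00] [-0.65999684 -0.29872241 -2.48766715] [-0.02054989 -0.08842112  0.01350162]
```

```bash
python3 -m handwheel '[[0.007,0,0,0,0,0],[0.007,0,0.02,0,0,0],[0.007,0,0.035,0,0,0],[0.007,0,0.05,0,0,0],[0.007,0,0.05,0,0,0],[0.007,0,0.05,0,0,0]]' 1
python3 - <<'E'
from h import *
o=robot.get_obs();print(o['tool_pos'],o['ee_rot'],o['wrist_force'],o['wrist_torque'])
c,im=snap('wrist','w4')
E
```

```text
time: 6.13
tool_pos: [0.6162, -0.0659, 0.0231]
ee_rot: [-3.141, -0.0, 1.697]
wrist_force: [0.2, -0.6, -2.4]
width: 0.0488
finger_force: 30.0
[ 0.61615892 -0.06585662  0.02308573] [-3.14087730e+00 -1.37402379e-04  1.69657461e+00] [ 0.19512636 -0.59907003 -2.36794358] [-0.00598644 -0.05988845 -0.03696309]
```

View pics/w4.png

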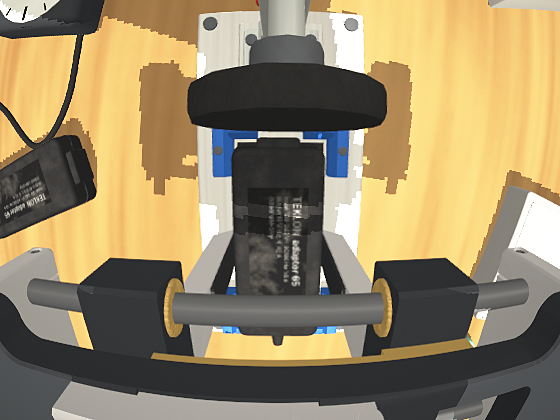

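The adapter at (278,235) sits between all four blue stops and is nearly on the bed. Next I lower it the last bit, release, and back off up and to -y.

```bash
python3 -m handwheel '[[0,0,0.012,0,0,0],[0,0,0.012,0,0,0],[0,0,0.012,0,0,0]]' 1
python3 -m handwheel '[[0,0,0,0,0,0],[0,0,0,0,0,0],[0,0,0,0,0,0],[0,0,0,0,0,0],[0,0,-0.1,0,0,0],[0,0,-0.25,0,0,0],[-0.1,0,-0.4,0,0,0],[-0.3,0,-0.55,0,0,0],[-0.5,0,-0.7,0,0,0],[-0.5,0,-0.7,0,0,0]]' -1
python3 - <<'E'
from h import *
c,im=snap('wrist','w5');snap('scene','s5'); snap('side','d5')
for f in('s5','d5'):
    c,im=load(f); fr=np.array([proj(c,np.array([.616,-.03,.05]))]).astype(int)[0]; print(f,fr)
    a=im[max(0,fr[1]-60):fr[1]+60,max(0,fr[0]-70):fr[0]+70]; cv2.imwrite(f'pics/{f}c.png',cv2.cvtColor(cv2.resize(a,(560,480),interpolation=2),4))
a=np.hstack([cv2.resize(cv2.imread('pics/w5.png'),(400,300)),cv2.resize(cv2.imread('pics/s5c.png'),(350,300))]);cv2.imwrite('pics/m5.png',a)
E
```

```text
time: 6.43
tool_pos: [0.6169, -0.066, 0.0216]
ee_rot: [3.14, 0.0, 1.696]
wrist_force: [1.3, 0.1, -1.2]
width: 0.0486
finger_force: 30.0
time: 7.27
tool_pos: [0.6306, -0.1696, 0.1662]
ee_rot: [3.135, 0.006, 1.694]
wrist_force: [0.7, -0.5, 0.8]
width: 0.0946
finger_force: 0.0
s5 [268 193]
d5 [312 226]
```

View pics/m5.png

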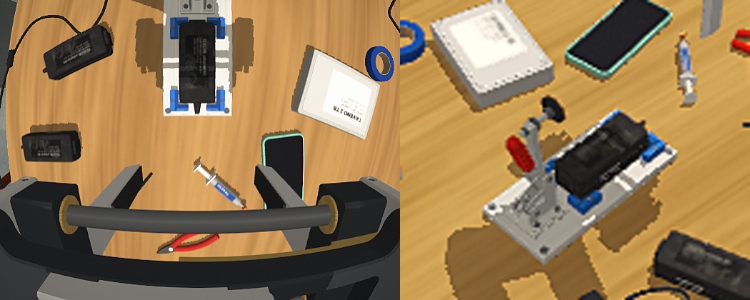

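The wrist view shows the adapter lying in the nest, and the scene crop shows the clamp still open with the red grip up. I'll triangulate the grip to check the jig frame.

```bash
cat >> h.py <<'E'
J0=np.array([.616,-.0615]);JA=np.radians(7)
jx=np.array([np.cos(JA),np.sin(JA)]);jy=np.array([-np.sin(JA),np.cos(JA)])
def J(x,y,z): return np.r_[J0+jx*x/1000+jy*y/1000,z/1000]
def toJ(p): d=np.asarray(p)[:2]-J0; return np.round([d@jx*1000,d@jy*1000,p[2]*1000],1)
def tri(a,b):
    (o1,d1),(o2,d2)=a,b; s=np.linalg.lstsq(np.c_[d1,-d2],o2-o1,rcond=None)[0]; p,q=o1+d1*s[0],o2+d2*s[1]; return (p+q)/2,np.linalg.norm(p-q)
def red(c,im,X,r=30):
    h=cv2.cvtColor(im,cv2.COLOR_RGB2HSV); m=((h[...,0]<6)|(h[...,0]>174))&(h[...,1]>150)&(h[...,2]>80)
    u,v=map(int,proj(c,X)); k=np.zeros_like(m); k[max(0,v-r):v+r,max(0,u-r):u+r]=1; vs,us=np.nonzero(m&k); return ((us.min()+us.max())/2,(vs.min()+vs.max())/2,len(us)) if len(us) else None
E
python3 - <<'E'
from h import *
R=[]
for f in('s5','d5'):
    c,im=load(f); r=red(c,im,J(0,115,123),18); print(f,proj(c,J(0,115,123)),r); R.append(ray(c,*r[:2]))
p,e=tri(*R);print(p,e,toJ(p))
c,_=load('s5');print('box',onz(c,140,200,0),onz(c,105,208,0),'redbox',onz(c,172,216,0),onz(c,197,212,0))
go(J(0,118,260),np.radians(97))
E
```

```text
s5 (np.float64(245.239137961548), np.float64(193.43517736517862)) (np.float64(246.0), np.float64(194.5), 86)
d5 (np.float64(292.0912430060735), np.float64(190.50209800818803)) (np.float64(292.5), np.float64(190.5), 41)
[0.60126107 0.05203155 0.12188512] 0.003993407709743193 [ -0.8 114.5 121.9]
box [0.86477084 0.24676392 0.        ] [0.89911566 0.33709144 0.        ] redbox [0.75535135 0.2036687  0.        ] [0.72430089 0.14214351 0.        ]
row [ 1.117 -0.    -0.49 ] [0.004 0.001 0.003]
```

```bash
python3 -m handwheel '[[0,0,-0.25,0,0,0],[0,0,-0.45,0,0,0],[0.2,0,-0.49,0,0,0],[0.4,0,-0.49,0,0,0],[0.6,0,-0.49,0,0,0],[0.8,0,-0.49,0,0,0],[0.95,0,-0.49,0,0,0],[0.95,0,-0.49,0,0,0]]' -1 >/dev/null
python3 -m handwheel '[[0.16,0,0,0,0,0],[0.16,0,0,0,0,0],[0.16,0,0,0,0,0]]'
python3 - <<'E'
from h import *
print(toJ(robot.get_obs()['tool_pos']));go(J(0,118,106),np.radians(97))
E
```

```text
time: 8.33
tool_pos: [0.6001, 0.0569, 0.2574]
ee_rot: [-3.139, -0.0, 1.7]
wrist_force: [0.3, -0.9, -0.5]
width: 0.0939
finger_force: 0.0
[ -1.3 119.4 257.4]
row [-0.007  0.009  0.757] [-0.006 -0.     0.013]
```

```bash
python3 -m handwheel '[[-0.005,0.005,0.2,0,0,0],[-0.005,0.005,0.4,0,0,0],[-0.005,0.005,0.55,0,0,0],[-0.005,0.005,0.7,0,0,0],[-0.005,0.005,0.76,0,0,0],[-0.005,0.005,0.76,0,0,0],[-0.005,0.005,0.76,0,0,0]]' -1
python3 -m handwheel '[[0,0,0,0,0,0],[0,0,0,0,0,0],[0,0,0,0,0,0],[0,0,0,0,0,0],[0,0,0,0,0,0],[0,0,0,0,0,0],[0,0,0,0,0,0],[0,0,0,0,0,0],[0,0,0,0,0,0]]' 1
python3 - <<'E'
from h import *
print(toJ(robot.get_obs()['tool_pos']))
E
```

```text
time: 8.92
tool_pos: [0.6022, 0.0536, 0.1069]
ee_rot: [-3.141, 0.0, 1.696]
wrist_force: [-0.1, 0.4, 1.3]
width: 0.0941
finger_force: 0.0
time: 9.67
tool_pos: [0.6022, 0.0542, 0.107]
ee_rot: [-3.141, 0.0, 1.697]
wrist_force: [0.1, -0.4, 0.4]
width: 0.0371
finger_force: 0.0
[  0.4 116.6 107. ]
```

```bash
python3 -m handwheel '[[0,0,0,0,0,0],[0,0,0,0,0,0],[0,0,0,0,0,0],[0,0,0,0,0,0],[0,0,0,0,0,0],[0,0,0,0,0,0]]' 1
python3 -m handwheel '[[0.035,0,0.007,0,0,0],[0.07,0,0.015,0,0,0],[0.115,0,0.025,0,0,0],[0.115,0,0.025,0,0,0]]' 1
python3 - <<'E'
from h import *
print(toJ(robot.get_obs()['tool_pos']))
E
```

```text
time: 10.17
tool_pos: [0.6026, 0.0543, 0.107]
ee_rot: [3.141, 0.0, 1.696]
wrist_force: [1.6, 1.2, -1.2]
width: 0.0159
finger_force: 30.0
time: 10.5
tool_pos: [0.5998, 0.0768, 0.1026]
ee_rot: [3.14, 0.003, 1.697]
wrist_force: [1.0, -2.3, 0.2]
width: 0.0155
finger_force: 30.0
[  0.8 139.2 102.6]
```

Gripped and following. I continue along the listed path.

```bash
python3 -m handwheel '[[0.035,0,0.012,0,0,0],[0.07,0,0.025,0,0,0],[0.095,0,0.035,0,0,0],[0.12,0,0.045,0,0,0],[0.14,0,0.053,0,0,0],[0.16,0,0.06,0,0,0],[0.175,0,0.072,0,0,0],[0.185,0,0.085,0,0,0],[0.19,0,0.095,0,0,0],[0.195,0,0.105,0,0,0]]' 1
python3 - <<'E'
from h import *
print(toJ(robot.get_obs()['tool_pos']))
E
```

```text
time: 11.33
tool_pos: [0.5949, 0.119, 0.0839]
ee_rot: [3.138, -0.005, 1.698]
wrist_force: [-2.2, 3.9, 15.4]
width: 0.0159
finger_force: 30.0
[  1.1 181.8  83.9]
```

```bash
python3 -m handwheel '[[0,0,0,0,0,0],[0,0,0,0,0,0],[0,0,0,0,0,0],[0,0,0,0,0,0],[0,0,-0.15,0,0,0],[0,0,-0.3,0,0,0],[0,0,-0.45,0,0,0],[0,0,-0.45,0,0,0]]' 0
python3 - <<'E'
from h import *
print(toJ(robot.get_obs()['tool_pos']))
R=[]
for n in('scene','side'):
    c,im=snap(n,n+'6'); r=red(c,im,J(0,177,97),25); print(n,proj(c,J(0,177,97)),r); r and R.append(ray(c,*r[:2]))
    if r: print(toJ(onz(c,r[0],r[1],.097)))
if len(R)==2: p,e=tri(*R);print(e,toJ(p))
E
```

```text
time: 12.0
tool_pos: [0.5975, 0.1161, 0.1781]
ee_rot: [3.13, -0.0, 1.696]
wrist_force: [0.9, -0.1, 1.3]
width: 0.0466
finger_force: 0.0
[  3.3 178.6 178.1]
scene (np.float64(227.4591521525047), np.float64(213.8118012376012)) (np.float64(230.5), np.float64(209.5), 105)
[  5.1 162.7  97. ]
side (np.float64(278.2824687205188), np.float64(189.59430180835434)) (np.float64(281.5), np.float64(187.5), 87)
[ 14.3 180.9  97. ]
0.004455970255852453 [  1.1 166.1 106.5]
```

```bash
python3 -m handwheel '[[0.02,-0.008,0,0,0,0],[0.02,-0.008,0,0,0,0],[0.02,-0.008,0,0,0,0],[0.02,-0.008,0,0,0,0],[0.02,-0.008,0,0,0,0],[0.02,-0.008,0,0,0,0],[0.02,-0.008,0.1,0,0,0],[0.02,-0.008,0.2,0,0,0],[0.02,-0.008,0.25,0,0,0],[0.02,-0.008,0.25,0,0,0]]' 1
python3 -m handwheel '[[0,0,0.03,0,0,0],[0,0,0.06,0,0,0],[0,0,0.08,0,0,0],[0,0,0.1,0,0,0],[0,0,0.1,0,0,0]]' 
python3 - <<'E'
from h import *
o=robot.get_obs();print(toJ(o['tool_pos']),o['wrist_force'])
E
```

```text
time: 12.93
tool_pos: [0.592, 0.121, 0.1209]
ee_rot: [-3.142, -0.002, 1.697]
wrist_force: [-0.3, -0.1, 0.2]
width: 0.0007
finger_force: 0.0
time: 13.35
tool_pos: [0.5923, 0.1199, 0.1007]
ee_rot: [-3.141, -0.001, 1.696]
wrist_force: [-0.3, 2.4, 3.7]
width: -0.0001
finger_force: 1.6
[ -1.4 183.  100.7] [-0.34592736  2.42278728  3.65839198]
```

```bash
python3 -m handwheel '[[0,0,0.02,0,0,0],[0,0,0.035,0,0,0],[0,0,0.05,0,0,0],[0,0,0.05,0,0,0]]' 
python3 -m handwheel '[[0,0,0.02,0,0,0],[0,0,0.035,0,0,0],[0,0,0.05,0,0,0],[0,0,0.05,0,0,0]]' 
python3 - <<'E'
from h import *
o=robot.get_obs();print(toJ(o['tool_pos']),o['wrist_force'])
E
```

```text
time: 13.68
tool_pos: [0.5918, 0.1188, 0.0896]
ee_rot: [-3.139, 0.001, 1.696]
wrist_force: [-0.5, -0.1, 0.0]
width: 0.0005
finger_force: 0.0
time: 14.02
tool_pos: [0.5926, 0.1195, 0.084]
ee_rot: [3.14, 0.0, 1.696]
wrist_force: [-4.7, -0.8, 12.7]
width: 0.0005
finger_force: 6.1
[ -1.1 182.5  84. ] [-4.71368412 -0.80666568 12.67140981]
```

```bash
python3 -m handwheel '[[0,0,0.015,0,0,0],[0,0,0.025,0,0,0],[0,0,0.025,0,0,0]]' 
python3 -m handwheel '[[0,0,-0.1,0,0,0],[0,0,-0.3,0,0,0],[0,0,-0.5,0,0,0],[-0.2,0,-0.7,0,0,0],[-0.4,0,-0.8,0,0,0],[-0.6,0,-0.8,0,0,0],[-0.6,0,-0.8,0,0,0]]' 
python3 - <<'E'
from h import *
R=[]
for n in('scene','side'):
    c,im=snap(n,n+'7'); r=red(c,im,J(0,180,78),25); print(n,proj(c,J(0,180,78)),r); r and R.append(ray(c,*r[:2]))
if len(R)==2: p,e=tri(*R);print(e,toJ(p))
snap('wrist','w7'); print(robot.get_obs()['time'])
cs=[]
for f,X in(('scene7',J(0,60,50)),('side7',J(0,60,50))):
    c,im=load(f);u,v=map(int,proj(c,X)); cs.append(cv2.resize(cv2.cvtColor(im[v-50:v+50,u-65:u+65],4),(390,300),interpolation=2))
cs=np.hstack(cs); wi=cv2.resize(cv2.imread('pics/w7.png'),(390,292)); wi=np.hstack([wi,np.zeros((292,390,3),np.uint8)])
c,im=load('scene7');t=im[225:325,200:330]; wi[:,390:]=cv2.resize(cv2.cvtColor(t,4),(390,292),interpolation=2)
cv2.imwrite('pics/m7.png',np.vstack([cs,wi]))
E
```

```text
time: 14.27
tool_pos: [0.5928, 0.12, 0.0825]
ee_rot: [3.138, -0.001, 1.697]
wrist_force: [-11.0, 0.3, 23.2]
width: 0.0003
finger_force: 11.5
time: 14.85
tool_pos: [0.6087, -0.0046, 0.2385]
ee_rot: [3.138, 0.004, 1.692]
wrist_force: [0.5, -0.1, -0.8]
width: 0.0005
finger_force: 0.0
scene (np.float64(227.3615324728774), np.float64(219.19804355229041)) (np.float64(228.0), np.float64(219.5), 127)
side (np.float64(277.68659907420346), np.float64(194.97395311792985)) (np.float64(279.0), np.float64(194.5), 55)
0.005029888769826791 [  1.2 178.4  77.8]
15.0
```

View pics/m7.png

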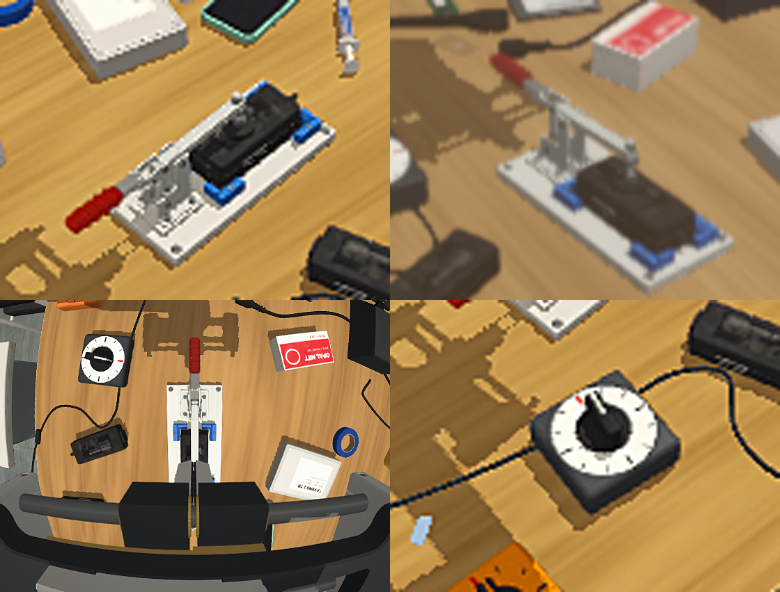

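The clamp is locked: the arm lies over the adapter and the grip measures (178, 78). The timer shows at (128,360) in the wrist tile. I move above it and measure numerically.

```bash
python3 -m handwheel '[[0.1,-0.2,0,0,0,0],[0.2,-0.4,0,0,0,0],[0.3,-0.6,0,0,0,0],[0.38,-0.8,0,0,0,0],[0.38,-0.86,0,0,0,0],[0.38,-0.86,0.15,0,0,0],[0.38,-0.86,0.25,0,0,0],[0.38,-0.86,0.25,0,0,0]]' -1
cat > t.py <<'E'
from h import *
def timer(f,C=np.array([.427,.11]),fish=1):
    c,im=load(f); hsv=cv2.cvtColor(im,cv2.COLOR_RGB2HSV)
    vs,us=np.mgrid[0:420,0:560]; 
    P=np.array([[onz(c,u,v,.036,fish)[:2] if v<300 else (9,9) for u in range(560)] for v in range(420)])
    near=np.hypot(*(P-C).transpose(2,0,1))<.075
    white=near&(hsv[...,1]<60)&(hsv[...,2]>150)
    m=max(blobs(white,50),key=lambda b:b[2])[0]
    Q=(P[m]*1000).astype(np.float32); hull=cv2.convexHull(Q); (cx,cy),ax,_=cv2.fitEllipse(hull); print('scale',cx,cy,ax,m.sum())
    C=np.array([cx,cy])/1000
    r=near&((hsv[...,0]<8)|(hsv[...,0]>172))&(hsv[...,1]>120)&(hsv[...,2]>90)&(np.hypot(*(P-C).transpose(2,0,1))<.045)
    d=P[r].mean(0)-C; print('red',r.sum(),d*1000,np.degrees(np.arctan2(d[1],d[0])))
    Pt=np.array([[onz(c,u,v,.065,fish)[:2] if v<300 else (9,9) for u in range(560)] for v in range(420)])
    D=np.hypot(*(Pt-C).transpose(2,0,1))
    w=(D<.024)&(hsv[...,2]>150)&(hsv[...,1]<60)
    for mm,ce,a in blobs(w,4): d=Pt[mm].mean(0)-C; print('ptr',a,d*1000,np.degrees(np.arctan2(d[1],d[0])),rect(Pt[mm]))
    g=im.max(2)
    ys,xs=np.nonzero(D<.032); y0,y1,x0,x1=ys.min(),ys.max(),xs.min(),xs.max(); print(y0,y1,x0,x1)
    s=max(1,(x1-x0)//44)
    for v in range(y0,y1+1,s): print(''.join('%3d'%(g[v,u]//3) for u in range(x0,x1+1,s)))
E
python3 - <<'E'
from h import *;print(robot.get_obs()['tool_pos']);snap('wrist','w8')
from t import *
timer('w8')
E
```

```text
time: 15.67
tool_pos: [0.4232, 0.056, 0.1806]
ee_rot: [-3.132, -0.002, 1.699]
wrist_force: [-0.9, -0.1, -0.6]
width: 0.0506
finger_force: 0.0
[0.42318088 0.055969   0.18060162]
scale 433.6141357421875 103.61236572265625 (83.90862274169922, 84.74747467041016) 3833
red 26 [35.82489151 -1.98380311] -3.1695163725628843
ptr 569 [ 4.85113492 -4.18686239] -40.796446903601236 [433.5 103.8  46.7  46.6  97.8]
117 186 263 332
 26 26 26 26 25 22 18 68 85 85 85 85 84 84 84 84 84 84 84 85 85 54 66 85 85 84 84 84 84 84 84 84 84 84 84 84 85 85 85 40  4 54 63 62 61 61 61 62 62 62 61 61 75 79 85 85 85 85 85 51 23 21 23 24 24 24 24 25 24 24
 26 26 26 25 22 17 76 85 85 85 84 84 84 84 84 84 84 84 84 85 85 85 85 85 84 84 84 84 84 84 84 84 84 84 84 84 85 85 81 19 18 57 64 61 61 61 61 62 62 62 62 61 77 84 85 84 85 85 85 85 77 35 20 23 24 25 25 25 25 25
 27 26 25 22 21 83 85 85 85 84 84 84 84 84 84 84 84 84 84 84 85 85 85 84 84 84 84 84 84 84 84 84 84 84 84 84 85 85 77  3 44 62 62 61 61 61 61 61 62 62 62 60 77 85 85 84 84 85 85 85 85 85 35 19 24 25 25 25 25 25
 26 25 21 25 85 85 85 85 84 84 84 84 84 84 84 84
[... 13388 characters left out ...]
5 84 84 84 84 84 84 85 85 85 85 76 37 23 26 28 29 28 28 29 28 25 22
 29 29 29 29 28 28 27 24 27 49 85 85 85 85 84 84 84 84 84 84 84 84 84 85 85 85  6  1 85 85 85 84 84 84 84 84 84 84 84 84 84 84 85 85 75 31 85 85 85 84 84 84 85 85 85 85 85 69 32 24 27 28 29 28 29 28 29 28 25 21
 26 26 27 28 29 29 29 28 26 24 28 73 85 85 85 85 84 84 84 84 84 84 84 85 85 85  5 20 85 85 84 84 84 84 84 84 84 84 84 84 84 84 85 85 85 14 79 85 85 84 85 85 85 85 85 82 54 29 25 28 28 29 28 29 29 29 29 27 23 20
 23 24 24 25 26 26 27 27 27 27 25 25 46 85 85 85 85 85 85 84 84 84 84 85 85 65  4 31 85 85 84 84 84 84 84 84 84 84 84 84 84 84 84 85 85 52 63 85 85 85 85 85 85 76 54 34 25 26 28 29 29 29 29 29 29 29 28 26 23 20
```

```bash
python3 - <<'E'
from h import *
c,im=load('w8')
C=np.array([.4336,.1036]);g=im.max(2)
m=np.zeros((420,560),np.uint8); m[145:165,290:322]=(g[145:165,290:322]>150)
# stripe only
l=max(blobs(m,20),key=lambda b:b[2]);P=pts(c,l[0],.065)
print(l[2],rect(P),(P.mean(0)-C)*1000)
a,b=onz(c,295.5,151,.065,1)[:2],onz(c,319,159,.065,1)[:2]
d=b-a;print((a-C)*1000,(b-C)*1000,np.degrees(np.arctan2(d[1],d[0])))
# long ticks: dark/red pixels in ring
hsv=cv2.cvtColor(im,cv2.COLOR_RGB2HSV)
us,vs=np.meshgrid(np.arange(230,380),np.arange(80,240)); Q=np.array([onz(c,u,v,.036,1)[:2] for u,v in zip(us.ravel(),vs.ravel())])-C
r=np.hypot(*Q.T)*1000; A=np.degrees(np.arctan2(Q[:,1],Q[:,0])); px=im[vs.ravel(),us.ravel()].astype(int)
dk=(px.min(1)<110)&(r>27)&(r<40)
s=px[:,0]-px[:,2]
for k in range(-180,180,30):
    q=dk&(abs((A-k+3.2+180)%360-180)<8); print(k,q.sum(),A[q].mean().round(1) if q.any() else'',r[q].min().round(1) if q.any() else '',r[q].max().round(1) if q.any() else '',s[q].mean().round() if q.any() else '')
E
```

```text
135 [443.8 102.5  22.9  17.5   8.4] [12.93066778 -0.9233344 ]
[-2.07475938  0.52068451] [20.25005336 -3.74636118] -10.820700591220941
-180 15 176.9 31.4 39.8 3.0
-150 2 -153.1 36.2 39.4 8.0
-120 3 -123.0 35.8 38.7 3.0
-90 16 -93.2 31.8 39.4 2.0
-60 3 -63.1 36.5 39.8 8.0
-30 0    
0 24 -3.0 31.4 39.8 195.0
30 2 26.2 35.8 39.0 8.0
60 3 56.5 36.1 39.0 7.0
90 14 86.5 31.6 39.8 1.0
120 3 117.0 36.0 39.2 4.0
150 3 146.9 35.4 39.7 9.0
```

```bash
python3 -m handwheel '[[0.23,0.08,0,0,0,-1],[0.23,0.08,0,0,0,-1],[0.23,0.08,0,0,0,-1],[0.23,0.08,0,0,0,-1],[0.23,0.08,0,0,0,-1],[0.23,0.08,0,0,0,-1]]' -1 >/dev/null
python3 -m handwheel '[[0,0,0,0,0,-1],[0,0,0,0,0,-1],[0,0,0,0,0,-1],[0,0,0,0,0,-1],[0,0,0,0,0,-1],[0,0,0,0,0,-1]]' >/dev/null
python3 -m handwheel '[[0,0,0.2,0,0,-0.4],[0,0,0.4,0,0,-0.4],[0,0,0.4,0,0,-0.4],[0,0,0.4,0,0,-0.4],[0,0,0.4,0,0,-0.4]]'
python3 - <<'E'
from h import *
go([.4336,.1036,.0475],np.radians(169.2))
E
```

```text
time: 17.13
tool_pos: [0.4388, 0.1021, 0.1083]
ee_rot: [3.141, 0.003, 2.95]
wrist_force: [0.6, -0.1, 0.2]
width: 0.094
finger_force: 0.0
row [0.028 0.002 0.304] [ 0.002  0.006 -0.007]
```

```bash
python3 -m handwheel '[[0.022,0,0.15,0,0,0],[0.022,0,0.25,0,0,0],[0.022,0,0.3,0,0,0],[0.022,0,0.3,0,0,0],[0.022,0,0.3,0,0,0]]' -1
python3 -m handwheel '[[0,0,0,0,0,0],[0,0,0,0,0,0],[0,0,0,0,0,0],[0,0,0,0,0,0],[0,0,0,0,0,0],[0,0,0,0,0,0],[0,0,0,0,0,0],[0,0,0,0,0,0],[0,0,0,0,0,0],[0,0,0,0,0,0]]' 1 >/dev/null
python3 -m handwheel '[[0,0,0,0,0,0],[0,0,0,0,0,0],[0,0,0,0,0,0],[0,0,0,0,0,0],[0,0,0,0,0,0],[0,0,0,0,0,0],[0,0,0,0,0,0]]' 1
python3 - <<'E'
from h import *
o=robot.get_obs();print(o['tool_pos'],np.degrees(o['ee_rot'][2]),o['wrist_force'],o['wrist_torque'])
E
```

```text
time: 17.55
tool_pos: [0.4349, 0.1029, 0.0483]
ee_rot: [3.141, 0.003, 2.952]
wrist_force: [0.3, -1.4, -0.4]
width: 0.0944
finger_force: 0.0
time: 18.97
tool_pos: [0.4335, 0.1045, 0.0461]
ee_rot: [3.138, 0.0, 2.953]
wrist_force: [1.5, 5.6, -2.0]
width: 0.0126
finger_force: 30.0
[0.43348739 0.1045032  0.04605026] 169.21411047066385 [ 1.50051943  5.61819858 -1.99003872] [ 0.91157079 -0.37691068  0.02647314]
```

```bash
python3 -m handwheel '[[0,0,0,0,0,0.2],[0,0,0,0,0,0.4],[0,0,0,0,0,0.6],[0,0,0,0,0,0.8],[0,0,0,0,0,1],[0,0,0,0,0,1]]' 1
python3 -m handwheel '[[0,0,0,0,0,0.2],[0,0,0,0,0,0.4],[0,0,0,0,0,0.6],[0,0,0,0,0,0.8],[0,0,0,0,0,1],[0,0,0,0,0,1]]' 1
python3 -m handwheel '[[0,0,0,0,0,0.2],[0,0,0,0,0,0.4],[0,0,0,0,0,0.6],[0,0,0,0,0,0.75],[0,0,0,0,0,0.75],[0,0,0,0,0,0.75]]' 1
python3 - <<'E'
from h import *
o=robot.get_obs();print(np.degrees(o['ee_rot'][2]))
E
```

```text
time: 19.47
tool_pos: [0.4336, 0.1047, 0.046]
ee_rot: [3.138, -0.002, 2.426]
wrist_force: [1.2, 6.1, -2.5]
width: 0.013
finger_force: 30.0
time: 19.97
tool_pos: [0.4338, 0.1048, 0.0461]
ee_rot: [3.138, -0.004, 1.903]
wrist_force: [3.0, 6.5, -2.9]
width: 0.0129
finger_force: 30.0
time: 20.47
tool_pos: [0.4339, 0.1048, 0.046]
ee_rot: [3.14, -0.005, 1.513]
wrist_force: [2.9, 5.7, -3.0]
width: 0.013
finger_force: 30.0
86.69730934980556
```

Now release, lift straight up, go back to the earlier viewing pose and check the pointer.

```bash
python3 -m handwheel '[[0,0,0,0,0,0],[0,0,0,0,0,0],[0,0,0,0,0,0],[0,0,0,0,0,0],[0,0,0,0,0,0],[0,0,0,0,0,0],[0,0,-0.15,0,0,0],[0,0,-0.35,0,0,0],[0,0,-0.55,0,0,0],[0,0,-0.7,0,0,0]]' -1 >/dev/null
python3 -m handwheel '[[-0.2,0,0,0,0,0],[-0.3,0,0,0,0,0],[-0.3,0,0,0,0,0],[-0.3,0,0,0,0,0]]'
python3 - <<'E'
from h import *
c,im=snap('wrist','w9'); snap('scene','s9'); snap('side','d9'); C=np.array([.4336,.1036]); g=im.min(2)
u0,v0=0,0
us,vs=np.meshgrid(np.arange(180,420),np.arange(40,290)); f=lambda z:np.array([onz(c,u,v,z,1)[:2] for u,v in zip(us.ravel(),vs.ravel())])
Q=f(.065)-C; r=np.hypot(*Q.T)*1000; w=(r<21.5)&(g[vs.ravel(),us.ravel()]>150)
m=np.zeros(g.shape,np.uint8); m[vs.ravel()[w],us.ravel()[w]]=1
for b in blobs(m,15):
    P=pts(c,b[0],.065)-C; d=cv2.fitLine((P*1000).astype(np.float32),cv2.DIST_L2,0,.01,.01).ravel(); print('ptr',b[2],(P.mean(0)*1000).round(1),'line',np.degrees(np.arctan2(d[1],d[0])).round(1),rect(P))
q=f(.036)-C; rr=np.hypot(*q.T)*1000; A=np.degrees(np.arctan2(q[:,1],q[:,0])); px=im[vs.ravel(),us.ravel()].astype(int); dk=(px.min(1)<110)&(rr>30)&(rr<40)
for k in(0,-90,90,180):
    s=dk&(abs((A-k+3.2+180)%360-180)<9); print(k,s.sum(),((A[s]-k+180)%360-180).mean().round(1) if s.any() else'')
R=[]
for n in('s9','d9'):
    cc,ii=load(n); z=red(cc,ii,J(0,180,78),25); z and R.append(ray(cc,*z[:2]))
if len(R)==2:print(toJ(tri(*R)[0]))
E
```

```text
time: 21.63
tool_pos: [0.4296, 0.0424, 0.1861]
ee_rot: [3.141, -0.0, 1.511]
wrist_force: [0.7, 0.2, 0.1]
width: 0.0938
finger_force: 0.0
ptr 43 [ 15.4 -10.8] line 56.2 [15.4 -9.9 29.1  6.1 56.4]
ptr 77 [-1.  -9.1] line 86.8 [-1.1 -9.3 23.2  1.9 86.7]
0 26 -2.8
-90 18 -3.3
90 27 -2.6
180 18 -3.1
[  0.  179.2  79.6]
```

The pointer lies at -93.2° and the 15-minute tick at about -93°. The grip is still at the locked position (179, 80). Handing in.

```bash
python3 -c "
from bench import robot
print(robot.close_job())"
```

```text
the job is handed in; nothing more can be done
None
```

The job is handed in after about 22 s: the adapter lies in the nest, the clamp is locked on it, and the timer pointer is within about half a degree of the 15-minute tick; nothing else on the bench was moved.

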